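# Rack the turned tubes by thickness

## Robot

A 6-joint arm with a two-finger parallel gripper is mounted at the origin on the work surface. World frame = base frame: x ahead of the robot, y to its left, z up, the work surface at z = 0. Lengths are in m, angles in rad, forces in N, time in s.
With the tool pointing down it reaches from about 0.275 to 0.75 m from the base axis. Payload 10.2 kg.
Tool frame: the origin (TCP) lies midway between the tips of the shut fingers; the grasp point (between the pads) lies 19 mm behind it; z points along the fingers, y is the line along which they close (so a half turn about z gives the same grasp; the last joint's range is limited). The gripper opens to 85 mm and grips with 20 to 120 N. Pads are 22 mm wide; open, the fingers measure 114 mm over their backs; the gripper's body (76 mm by 85 mm) begins 54 mm behind the grasp point. The pads swing forward as they close: fully open they stand 13 mm farther back than shut.
Start: joints at [0.925, 0.313, 1.498, -0, 1.331, -0.223], TCP at [0.215, 0.479, 0.231] pointing down, gripper open.
Joint ranges: [-2.94, 2.94], [-0.97, 2.17], [0.19, 2.56], [-1.23, 4.37], [0.02, 3.11], [-2.88, 2.88]. Speed limits (rad/s): [2.39, 2.39, 3.01, 3.14, 3.14, 3.14].

## Interface

Orientations are given as a rotation vector (axis times angle).
In Python, from station import bot gives the robot as it stands.
- The arm moves only by the shell command python3 inch.py [FORCE], which reads ROWS from standard input. ROWS is one flat JSON list of numbers that holds 1 to 12 rows one after another, with no inner brackets; each row has 7 numbers: dx, dy, dz in m, then a rotation vector rx, ry, rz in rad, then the finger opening in m; each row shifts and turns the commanded pose from where the row before left it, along the tool's axes as they then stand; what a row does not reach is not made up. A row lasts 1/12 s, in which the tool goes at most 0.0417 m and 0.125 rad, less where a joint would pass 70% of its speed; a pose out of reach is approached as far as the arm can. The fingers move at their own pace and stop on an object; FORCE is the grip in N (left out, the last holds). Time passes only in rows, so rows that do not move let the fingers close. It prints the time, the measured TCP pose, the force, the opening and the grip force at its end. Input that does not fit is refused with a message, and nothing moves.
- bot.read_state(): the state, without advancing time (a new reading comes with each control period).
- bot.snapshot(name): name is "scene" or "side" or "wrist"; returns a dict with "img" (400x640x3 uint8, blue, green, red), "camera_matrix" (3x3 intrinsics, pixels), "k1" (the pictures are not rectified: a ray, as slopes to the right and down, at radius r is drawn at 1 + k1 r^2 times it, then the intrinsics apply), "world_to_cam" (4x4, takes a point from world to camera coordinates). Camera axes: x right, y down, z forward; pixel columns grow to the right and rows downward; lengths in m; the calibration is good to about 2 mm. A picture is of the moment at which its call begins. There is no depth.
- bot.finish_job(): hands the job in; it is judged then, once.
The state is a dict: "time_s": time; "joints": joint angles; "qd": joint speeds; "effort": joint torques, N m; "tcp_pos": TCP position; "eef_rot": TCP orientation; "force": force on the tool from outside, world axes, zero at the start; "ft_torque": the same for the moment, N m; "gripper_width": finger opening in m; "grip_force": force on a finger pad.
Only numpy, scipy, OpenCV 4.12 (cv2) and the standard library are available. Lean on these libraries where they do the work, as an engineer would, in place of code of your own. Each camera call takes 0.05 s, during which the arm holds its last target. There are 200 camera calls.

## Task

Lay the four turned wooden tubes in the cradles of the plywood carrying rack, one tube to a cradle, across both ribs and centred, in order of thickness: the thickest next to the rack's handle, then thinner and thinner to the thinnest at the far end. Set each one down into its notches, do not drop it, and leave the wax tin beside the rack standing where it is.

Things in the scene. Friction and masses are not known exactly. Their poses are not given: they have to be found in the camera images.
- tube_1: the thickest of four turned pale-wood tubes: a round cylinder 50 mm in diameter, 110 mm long, bored at both ends, thin dark lines round it, lying loose on the bench. Origin at its middle, on its axis; x along its axis, either way. Axis 25 mm above the bench at the start, 57 mm when seated in a cradle. Rolls if pushed sideways
- tube_2: the second thickest of four turned pale-wood tubes: a round cylinder 40 mm in diameter, 110 mm long, bored at both ends, thin dark lines round it, lying loose on the bench. Origin at its middle, on its axis; x along its axis, either way. Axis 20 mm above the bench at the start, 50 mm when seated in a cradle. Rolls if pushed sideways
- tube_3: the second thinnest of four turned pale-wood tubes: a round cylinder 30 mm in diameter, 110 mm long, bored at both ends, thin dark lines round it, lying loose on the bench. Origin at its middle, on its axis; x along its axis, either way. Axis 15 mm above the bench at the start, 43 mm when seated in a cradle. Rolls if pushed sideways
- tube_4: the thinnest of four turned pale-wood tubes: a round cylinder 20 mm in diameter, 110 mm long, bored at both ends, thin dark lines round it, lying loose on the bench. Origin at its middle, on its axis; x along its axis, either way. Axis 10 mm above the bench at the start, 36 mm when seated in a cradle. Rolls if pushed sideways
- cradle_1: end cradle of four on the plywood rack: two ribs 18 mm thick, 36 mm either side (in x) of its middle, each with a 90-degree V notch 44 mm wide; V bottom 22, rib top 44 mm above the bench. 54 mm gap between the ribs for the fingers, down to the board (top at 10 mm). Fixed. Origin in its middle at bench height; x along the notches as a tube lies, y along the row, z up
- cradle_2: like cradle_1: number 2 in the row of four equal cradles, 74 mm apart, on the rack's 120 x 316 mm plywood board. Same axes; origin in its middle at bench height
- cradle_3: like cradle_1: number 3 in the row of four equal cradles, 74 mm apart, on the rack's 120 x 316 mm plywood board. Same axes; origin in its middle at bench height
- cradle_4: like cradle_1: number 4 in the row of four equal cradles, 74 mm apart, on the rack's 120 x 316 mm plywood board. Same axes; origin in its middle at bench height
- handle: flat plywood carrying handle that sticks out of one end of the rack, 86 mm wide, 110 mm long and 10 mm thick, with one oblong hand slot 58 mm by 30 mm; fixed. Origin at the middle of its slot, at bench height, 210 mm from the middle of the rack and 99 mm from the nearest cradle's origin; it may be at either end of the row
- wax_tin: flat round metal tin with a brass lid, 60 mm across and 22 mm high, standing loose on the bench just past the rack's other end, 99 mm from the nearest cradle's origin; origin at the centre of its underside. To be left alone

How it is judged:
At the end, for the whole second after the job is handed in: The tubes lie seated in the four cradles in order of thickness, the thickest in the cradle next to the handle, each with its middle within 15 mm of the cradle's middle (seen from above), its axis within 0.1 rad of the notches and its height within 4 mm of seated; all at rest and free of the fingers (((horizontal distance between handle and cradle_1 below 0.15 m and horizontal distance between tube_1 and cradle_1 below 0.015 m and angle between the x axis of tube_1 and the x axis of cradle_1, either way round below 0.1 rad and height (world z) of tube_1 between 0.0534 and 0.0614 m and horizontal distance between tube_2 and cradle_2 below 0.015 m and angle between the x axis of tube_2 and the x axis of cradle_2, either way round below 0.1 rad and height (world z) of tube_2 between 0.0463 and 0.0543 m and horizontal distance between tube_3 and cradle_3 below 0.015 m and angle between the x axis of tube_3 and the x axis of cradle_3, either way round below 0.1 rad and height (world z) of tube_3 between 0.0392 and 0.0472 m and horizontal distance between tube_4 and cradle_4 below 0.015 m and angle between the x axis of tube_4 and the x axis of cradle_4, either way round below 0.1 rad and height (world z) of tube_4 between 0.0321 and 0.0401 m) or (horizontal distance between handle and cradle_4 below 0.15 m and horizontal distance between tube_1 and cradle_4 below 0.015 m and angle between the x axis of tube_1 and the x axis of cradle_4, either way round below 0.1 rad and height (world z) of tube_1 between 0.0534 and 0.0614 m and horizontal distance between tube_2 and cradle_3 below 0.015 m and angle between the x axis of tube_2 and the x axis of cradle_3, either way round below 0.1 rad and height (world z) of tube_2 between 0.0463 and 0.0543 m and horizontal distance between tube_3 and cradle_2 below 0.015 m and angle between the x axis of tube_3 and the x axis of cradle_2, either way round below 0.1 rad and height (world z) of tube_3 between 0.0392 and 0.0472 m and horizontal distance between tube_4 and cradle_1 below 0.015 m and angle between the x axis of tube_4 and the x axis of cradle_1, either way round below 0.1 rad and height (world z) of tube_4 between 0.0321 and 0.0401 m)) and linear speed of each of tube_1, tube_2, tube_3, tube_4 below 0.02 m/s and angular speed of each of tube_1, tube_2, tube_3, tube_4 below 0.3 rad/s and contact force between each of tube_1, tube_2, tube_3, tube_4 and the fingers below 0.1 N); the robot touches nothing.
It fails at once if the thickest tube is let fall: it touches nothing while more than 15 mm above its seat in a cradle (contact force between tube_1 and anything else below 0.001 N and height (world z) of tube_1 above 0.0724 m).
It fails at once if the second thickest tube is let fall: it touches nothing while more than 15 mm above its seat in a cradle (contact force between tube_2 and anything else below 0.001 N and height (world z) of tube_2 above 0.0653 m).
It fails at once if the second thinnest tube is let fall: it touches nothing while more than 15 mm above its seat in a cradle (contact force between tube_3 and anything else below 0.001 N and height (world z) of tube_3 above 0.0582 m).
It fails at once if the thinnest tube is let fall: it touches nothing while more than 15 mm above its seat in a cradle (contact force between tube_4 and anything else below 0.001 N and height (world z) of tube_4 above 0.0511 m).
It fails at once if the wax tin is pushed more than 30 mm or tipped over (distance of wax_tin from where it was at the start of the episode above 0.03 m or angle between wax_tin's own z axis and vertical above 0.5 rad).
It also fails if it takes over 106 s, if anything falls off the work surface, if the arm or the gripper's body presses on something with over 40 N, if the wrist force passes 120 N, or if a joint passes its speed limit or range.

## Working session

There is one attempt and no reset: what is moved stays moved. The work goes in short steps, Python scripts to look and compute and a shell command to move; the robot and the scene stay as the last step left them, time stands still between calls to the robot, and variables do not carry over. Pictures are saved under pics/ and viewed, at most 14 in all, crops included, and the job is handed in when it is done.

```bash
ls; mkdir -p pics
cat > h.py <<'E'
import numpy as np, cv2
from scipy.spatial.transform import Rotation as R
from station import bot
def snap(name,fn):
    s=bot.snapshot(name); cv2.imwrite(f'pics/{fn}.png',s['img'])
    np.savez(f'pics/{fn}.npz',K=s['camera_matrix'],k1=s['k1'],T=s['world_to_cam']); return s
def px2w(fn,u,v,z):
    d=np.load(f'pics/{fn}.npz'); K,k1,T=d['K'],float(d['k1']),d['T']
    p=cv2.undistortPoints(np.array([[[u,v]]],float),K,np.array([k1,0,0,0.]))[0,0]
    r=T[:3,:3].T@np.array([p[0],p[1],1]); o=-T[:3,:3].T@T[:3,3]
    return o+r*(z-o[2])/r[2]
E
python3 - <<'E'
from h import *
for c in('scene','side'): s=snap(c,c+'0'); print(c,-s['world_to_cam'][:3,:3].T@s['world_to_cam'][:3,3],s['k1'])
print(bot.read_state())
E
```

```text
inch.py
pics
station.py
scene [ 1.21273609 -0.23073097  0.57624595] -0.03083226914563097
side [ 0.39011495 -0.81451256  0.61800138] -0.06162139392374759
{'time_s': 0.1, 'joints': array([ 9.24581789e-01,  3.13393173e-01,  1.49836548e+00,  1.70827617e-05,
        1.33099797e+00, -2.23391784e-01]), 'qd': array([-0.00040829, -0.00369863, -0.00221902, -0.00020637,  0.00092758,
       -0.00107957]), 'effort': array([ 3.57200326e-03, -4.12898433e+01, -2.60136008e+01, -1.16845940e-04,
        3.07871516e-03, -2.34413466e-05]), 'tcp_pos': array([0.21528766, 0.47857571, 0.2307911 ]), 'eef_rot': array([-6.59132109e-01, -3.07115151e+00,  1.64699617e-03]), 'force': array([-0.74933404, -0.69243635, -0.1686034 ]), 'ft_torque': array([-0.04555685, -0.02909693,  0.0138474 ]), 'grip_force': 0.0, 'gripper_width': 0.08548028477062156}
```

View pics/scene0.png

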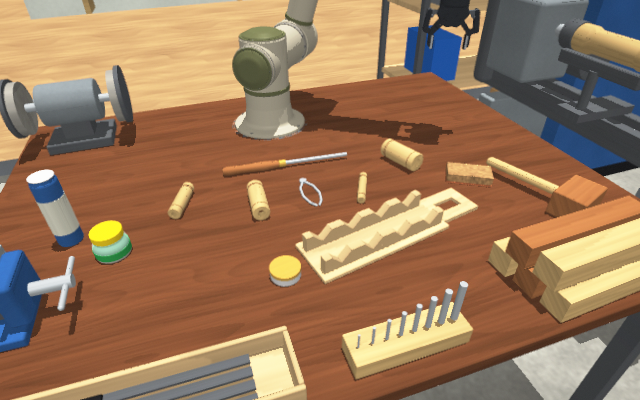

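View pics/side0.png

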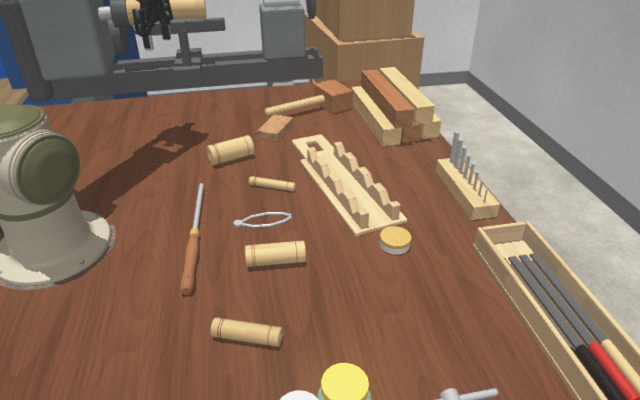

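Run:
```python
import cv2
a=cv2.imread('pics/scene0.png');b=cv2.imread('pics/side0.png')
def g(im,x0,x1,y0,y1,f,n):
    c=cv2.resize(im[y0:y1,x0:x1],None,fx=f,fy=f,interpolation=cv2.INTER_CUBIC)
    for x in range((x0+19)//20*20,x1,20): cv2.line(c,((x-x0)*f,0),((x-x0)*f,6),(0,0,255),1);cv2.putText(c,str(x),((x-x0)*f,16),0,.35,(255,255,255),1)
    for y in range((y0+19)//20*20,y1,20): cv2.line(c,(0,(y-y0)*f),(6,(y-y0)*f),(0,0,255),1);cv2.putText(c,str(y),(8,(y-y0)*f+4),0,.35,(255,255,255),1)
    cv2.imwrite(f'pics/{n}.png',c)
g(a,290,490,130,280,4,'c1'); g(b,205,405,125,275,4,'c2'); g(a,150,350,130,280,4,'c3'); g(b,200,320,225,355,4,'c4')
```

```text
(no output)
```

View pics/c1.png

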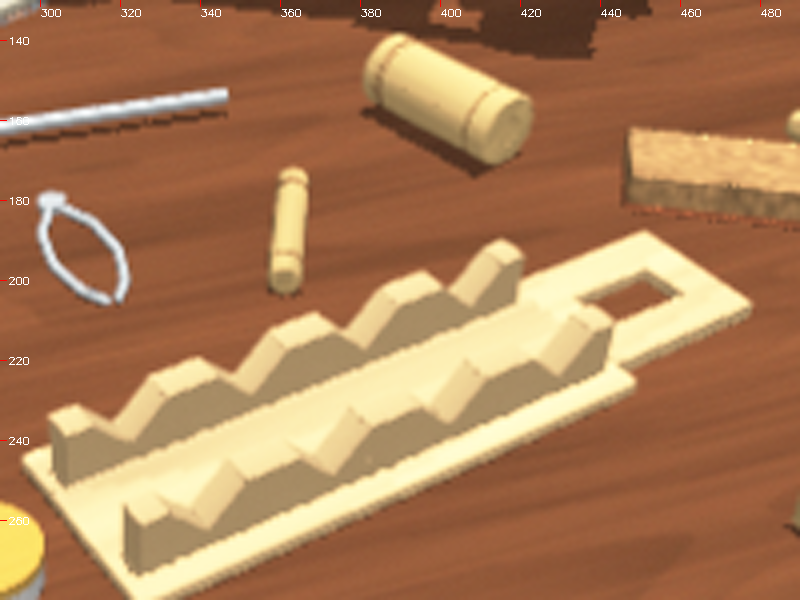

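View pics/c2.png

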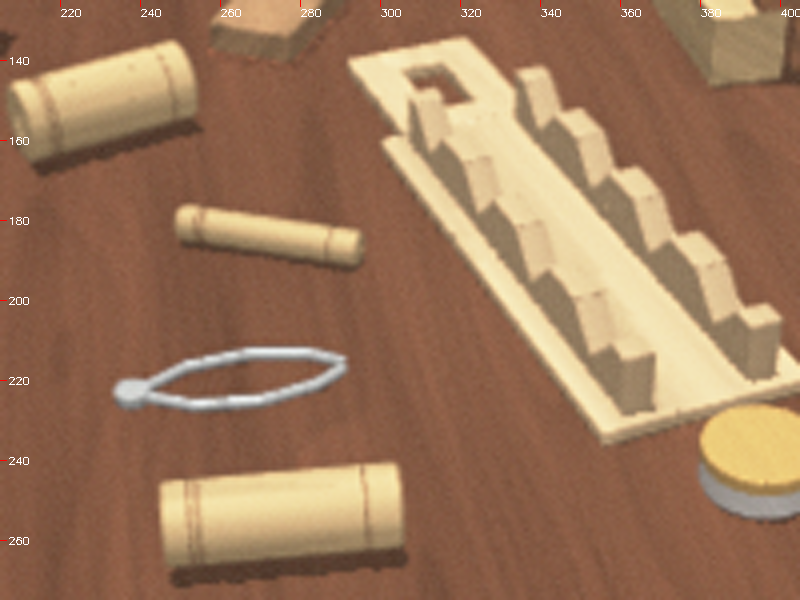

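View pics/c4.png

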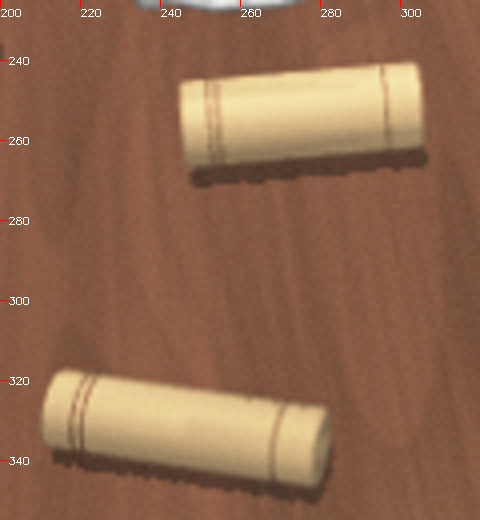

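```bash
cat > fit.py <<'E'
from h import *
from scipy.optimize import least_squares, minimize
def load(fn):
    d=np.load(f'pics/{fn}.npz'); return d['K'],float(d['k1']),d['T']
def proj(fn,P):
    K,k1,T=load(fn); return cv2.projectPoints(np.asarray(P,float),cv2.Rodrigues(T[:3,:3])[0],T[:3,3],K,np.array([k1,0,0,0.]))[0][:,0]
def mask(fn):
    im=cv2.imread(f'pics/{fn}.png').astype(int); return ((im[...,1]>120)|((im[...,1]>0.64*im[...,2])&(im[...,1]>75))).astype(np.uint8)
def tubepts(x,y,a,D,z=None):
    t=np.linspace(0,2*np.pi,24,endpoint=False); r=D/2; z=r if z is None else z
    u=np.array([np.cos(a),np.sin(a),0]); n=np.array([-u[1],u[0],0])
    return np.vstack([np.array([x,y,z])+s*.055*u+r*(np.cos(t)[:,None]*n+np.sin(t)[:,None]*[0,0,1]) for s in(-1,1)])
def cost(p,D,fns,M,z=None):
    c=0
    for f in fns:
        h=cv2.convexHull(proj(f,tubepts(*p,D,z)).astype(np.float32))
        big=cv2.convexHull(((h-h.mean(0))*1.5+h.mean(0)).astype(np.float32))
        A=np.zeros((400,640),np.uint8);B=A.copy()
        A=cv2.fillConvexPoly(A,np.round(h*16).astype(int),1,shift=4);B=cv2.fillConvexPoly(B,np.round(big*16).astype(int),1,shift=4)
        m=M[f]&B; c+=1-(A&m).sum()/max(1,(A|m).sum())
    return c/len(fns)
def fit(p0,D,fns,M,z=None):
    best=None
    for da in(-.25,0,.25):
        q=np.array(p0)+[0,0,da]
        for s in(.015,.004):
            r=minimize(cost,q,(D,fns,M,z),method='Nelder-Mead',options=dict(initial_simplex=[q,q+[s,0,0],q+[0,s,0],q+[0,0,s*12]],xatol=1e-5,fatol=1e-5)); q=r.x
        if best is None or r.fun<best.fun: best=r
    return best
E
cat > m.py <<'E'
from fit import *
M={f:mask(f) for f in('scene0','side0')}
ends={'A':((211,152),(251,144)),'B':((249,181),(295,187)),'C':((246,256),(304,251)),'D':((214,327),(278,336))}
for k,(e,f) in ends.items():
    for D in (.05,.04,.03,.02):
        a=px2w('side0',*e,D/2)[:2];b=px2w('side0',*f,D/2)[:2]
        r=fit([*((a+b)/2),np.arctan2(*(b-a)[::-1])],D,['scene0','side0'],M)
        print(k,D,np.round(r.x,4),round(r.fun,3),'len',round(np.linalg.norm(a-b),3))
pts=[('scene0',448.7,224.5,(.06,.158)),('scene0',296.2,244.5,(-.06,-.158)),('scene0',324.5,280,(.06,-.158)),('side0',355.7,233,(-.06,-.158)),('side0',300.8,159.5,(-.06,.158))]
hp=[('scene0',451.2,188,-1),('scene0',477.5,206.2,1),('side0',292,140,-1),('side0',322,134.5,1)]
W=[px2w(f,u,v,.01)[:2] for f,u,v,_ in pts]; H=[px2w(f,u,v,.01)[:2] for f,u,v,_ in hp]
def res(q):
    x,y,a,L,=q;Rm=np.array([[np.cos(a),-np.sin(a)],[np.sin(a),np.cos(a)]])
    r=[Rm@m[3]+[x,y]-w for m,w in zip(pts,W)]+[Rm@[m[3]*.043,L]+[x,y]-w for m,w in zip(hp,H)]
    return np.ravel(r)
for a0 in(0,2,4):
    r=least_squares(res,[*np.mean(W,0),a0,.27]);print(np.round(r.x,4),r.cost)
    print(np.round(r.fun.reshape(-1,2)*1000,1).tolist())
print('tin',px2w('scene0',285,266,.022),px2w('side0',395.5,236.5,.022))
E
python3 m.py
```

```text
A 0.05 [0.3713 0.2819 0.3609] 0.261 len 0.104
A 0.04 [0.3695 0.2836 0.4026] 0.355 len 0.105
A 0.03 [0.3503 0.2929 0.8529] 0.399 len 0.106
A 0.02 [0.327  0.3172 0.3872] 0.4 len 0.107
B 0.05 [ 0.4607  0.1366 -0.551 ] 0.601 len 0.109
B 0.04 [ 0.4609  0.1341 -0.5513] 0.549 len 0.11
B 0.03 [ 0.4599  0.1306 -0.5225] 0.451 len 0.11
B 0.02 [ 0.4583  0.1291 -0.4604] 0.288 len 0.111
C 0.05 [ 0.4527 -0.1254 -0.0794] 0.403 len 0.107
C 0.04 [ 0.4377 -0.1267 -0.0696] 0.27 len 0.108
C 0.03 [ 0.4368 -0.1297 -0.0513] 0.38 len 0.109
C 0.02 [ 0.4214 -0.124   0.2119] 0.418 len 0.11
D 0.05 [ 0.3867 -0.2939 -0.2345] 0.492 len 0.103
D 0.04 [ 0.3756 -0.2957 -0.3214] 0.403 len 0.104
D 0.03 [ 0.3708 -0.2982 -0.3651] 0.264 len 0.105
D 0.02 [ 0.369  -0.2958 -0.3912] 0.373 len 0.106
[0.6316 0.0818 0.2033 0.262 ] 3.165560136377932e-05
[[0.9, 1.2], [-4.4, -2.2], [1.8, -0.7], [2.3, 0.7], [-0.1, 1.1], [-2.6, -1.7], [-2.1, 0.4], [2.3, -0.4], [1.9, 1.6]]
[0.6316 0.0818 0.2033 0.262 ] 3.1655601363833724e-05
[[0.9, 1.2], [-4.4, -2.2], [1.8, -0.7], [2.3, 0.7], [-0.1, 1.1], [-2.6, -1.7], [-2.1, 0.4], [2.3, -0.4], [1.9, 1.6]]
[0.6316 0.0818 6.4865 0.262 ] 3.165560136379943e-05
[[0.9, 1.2], [-4.4, -2.2], [1.8, -0.7], [2.3, 0.7], [-0.1, 1.1], [-2.6, -1.7], [-2.1, 0.4], [2.3, -0.4], [1.9, 1.6]]
tin [ 0.67277888 -0.12270351  0.022     ] [ 0.67126931 -0.12557383  0.022     ]
```

```bash
cat > go.py <<'E'
# python3 go.py x y z yaw : yaw = direction of tube axis; prints tool-axis rotation then shift
import sys; from h import *
x,y,z,yaw=map(float,sys.argv[1:5]); s=bot.read_state()
Rm=R.from_rotvec(s['eef_rot']); A=Rm.as_matrix()
cur=np.arctan2(A[1,0],A[0,0])
d=(yaw-cur+np.pi/2)%np.pi-np.pi/2       # world yaw change of tool x
d=d if abs(d)<=np.pi/2 else d
print('t',round(s['time_s'],2),'tcp',np.round(s['tcp_pos'],4),'toolx yaw',round(cur,3),'q1',round(s['joints'][0],2),'q6',round(s['joints'][5],2),'q5',round(s['joints'][4],3))
print('tilt',np.round(A[:,2],3),'rz',round(-d,3),'alt',round(-d+np.sign(d)*np.pi,3))
R2=R.from_euler('z',cur+d).as_matrix()@np.diag([1,-1,-1])
D=np.array([x,y,z])-s['tcp_pos']
print('after rot shift',np.round(R2.T@D,4),'before',np.round(A.T@D,4), 'w',round(s['gripper_width'],4),'grip',round(s['grip_force'],1),'F',np.round(s['force'],1))
E
python3 go.py .3713 .2819 .12 .361
python3 - <<'E'
from fit import *
m=mask('scene0')*255;n=mask('side0')*255
cv2.imwrite('pics/mask.png',np.hstack([m[130:280,150:490],n[125:360,200:340].repeat(1,0)[:150]]))
for u,v in((201,185),(193,235),(187,290)): print(px2w('side0',u,v,.01))
E
```

```text
t 0.1 tcp [0.2153 0.4786 0.2308] toolx yaw 2.719 q1 0.92 q6 -0.22 q5 1.331
tilt [-0.001 -0.001 -1.   ] rz -0.784 alt 2.358
after rot shift [-0.0765 -0.2391  0.1108] before [-0.223  -0.1152  0.1109] w 0.0855 grip 0.0 F [-0.7 -0.7 -0.2]
[0.29642464 0.15358035 0.01      ]
[ 0.28203562 -0.02989442  0.01      ]
[ 0.27458892 -0.18345725  0.01      ]
```

View pics/mask.png

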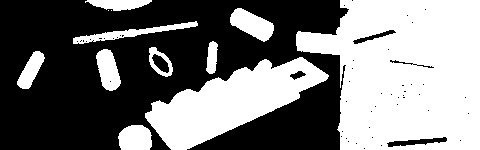

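```bash
python3 - <<'E'
import re
s=open('fit.py').read()
i=s.index("    im=cv2.imread"); j=s.index("\ndef tubepts")
s=s[:i]+"""    im=cv2.imread(f'pics/{fn}.png').astype(float); q=np.clip((im[...,1]/(im[...,2]+1)-.4)*400,0,255)*(im[...,1]>70)
    return (cv2.threshold(q.astype(np.uint8),0 if thr is None else thr,1,cv2.THRESH_BINARY+(cv2.THRESH_OTSU if thr is None else 0))[1])"""+s[j:]
s=s.replace("def mask(fn):","def mask(fn,thr=None):")
open('fit.py','w').write(s)
im=__import__('cv2').imread('pics/side0.png'); print(im[210,230],im[300,330],im[255,275],im[264,275],im[148,230]);im=__import__('cv2').imread('pics/scene0.png'); print(im[230,230],im[190,330],im[154,402],im[162,395],im[186,362])
E
sed -i 's/ for D in (.05,.04,.03,.02):/ for D in ({"A":.05,"B":.02,"C":.04,"D":.03}[k],):/' m.py; sed -i "s/^pts=/cv2.imwrite('pics\/mask2.png',np.hstack([M['scene0'],M['side0']])*255)\npts=/" m.py; python3 m.py | head -4
```

```text
[ 68  91 137] [ 67  88 134] [139 188 220] [ 64  87 110] [136 189 221]
[ 53  81 131] [ 53  83 136] [138 212 240] [ 50  73 101] [157 232 251]
A 0.05 [0.3703 0.2806 0.3193] 0.075 len 0.104
B 0.02 [ 0.4572  0.1296 -0.4567] 0.137 len 0.111
C 0.04 [ 0.4365 -0.1267 -0.0614] 0.079 len 0.108
D 0.03 [ 0.3717 -0.2989 -0.3635] 0.087 len 0.105
```

```bash
echo '[0,0,0,0,0,-0.106,0.085,0,0,0,0,0,-0.106,0.085,0,0,0,0,0,-0.106,0.085,0,0,0,0,0,-0.106,0.085,0,0,0,0,0,-0.106,0.085,0,0,0,0,0,-0.106,0.085,0,0,0,0,0,-0.106,0.085]' | python3 inch.py; python3 go.py .3703 .2806 .12 .319
```

```text
time_s: 0.68
tcp_pos: [0.2153, 0.4786, 0.231]
eef_rot: [0.507, -3.1, 0.001]
force: [-0.9, -0.7, 0.1]
gripper_width: 0.0849
grip_force: 0.0
t 0.68 tcp [0.2153 0.4786 0.231 ] toolx yaw -2.817 q1 0.92 q6 -0.97 q5 1.331
tilt [-0.001 -0.001 -1.   ] rz 0.005 alt -3.136
after rot shift [-0.085  -0.2366  0.111 ] before [-0.0838 -0.2371  0.111 ] w 0.0849 grip 0.0 F [-0.9 -0.7  0.1]
```

```bash
echo '[-0.0105,-0.0296,0.008,0,0,0,0.085,-0.0105,-0.0296,0.014,0,0,0,0.085,-0.0105,-0.0296,0.014,0,0,0,0.085,-0.0105,-0.0296,0.015,0,0,0,0.085,-0.0105,-0.0296,0.015,0,0,0,0.085,-0.0105,-0.0296,0.015,0,0,0,0.085,-0.0105,-0.0296,0.015,0,0,0,0.085,-0.0105,-0.0296,0.015,0,0,0,0.085,0,0,0,0,0,0,0.085,0,0,0,0,0,0,0.085]' | python3 inch.py; python3 go.py .3703 .2806 .008 .319
python3 - <<'E'
from h import *
snap('wrist','w1')
E
```

```text
time_s: 1.52
tcp_pos: [0.3697, 0.2793, 0.1196]
eef_rot: [0.494, -3.1, 0.001]
force: [-0.4, -0.5, -0.4]
gripper_width: 0.0852
grip_force: 0.0
t 1.52 tcp [0.3697 0.2793 0.1196] toolx yaw -2.825 q1 0.39 q6 -1.49 q5 1.011
tilt [-0.002 -0.001 -1.   ] rz -0.003 alt 3.139
after rot shift [-0.001   0.0011  0.1116] before [-0.0012  0.0011  0.1116] w 0.0852 grip 0.0 F [-0.4 -0.5 -0.4]
```

View pics/w1.png

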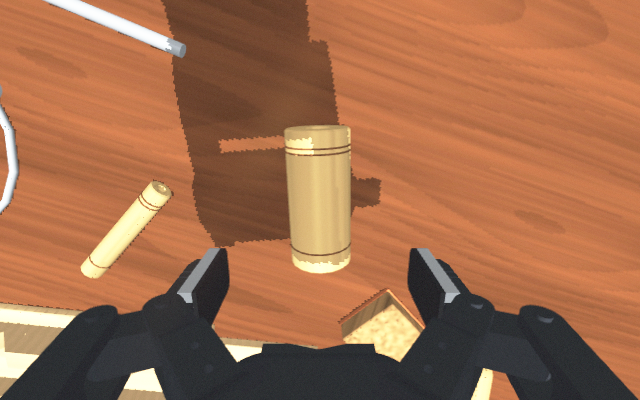

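Run:
```python
from h import *
s=bot.read_state();A=R.from_rotvec(s['eef_rot']).as_matrix()
for f,u,v,z in(('side0',257,135,.02),('scene0',447,163,.02),('w1',387,292,.02),('w1',340,322,.02),('w1',420,335,.02)):
    p=px2w(f,u,v,z); print(p,A.T[:2]@(p-s['tcp_pos']))
from fit import *
M={'w1':mask('w1')}
r=fit([.3703,.2806,.319],.05,['w1'],M);print(r.x,r.fun)
r=fit([.4572,.1296,-.4567],.02,['w1'],M);print(r.x,r.fun)
```

```text
[0.44401602 0.35828921 0.02      ] [-0.09531171  0.0508536 ]
[0.44775327 0.37664972 0.02      ] [-0.10460353  0.06712436]
[0.43686807 0.36709993 0.02      ] [-0.09127776  0.0614578 ]
[0.48085896 0.33745998 0.02      ] [-0.1237925   0.01954699]
[0.47137661 0.4148464  0.02      ] [-0.13898745  0.09601715]
[0.36890954 0.28010176 0.34647725] 0.043167802661473575
[ 0.45673408  0.12791558 -0.46445155] 0.07278911564625845
```

```bash
echo '[0,0,0.012,0,0,-0.03,0.085,0,0,0.02,0,0,0,0.085,0,0,0.02,0,0,0,0.085,0,0,0.02,0,0,0,0.085,0,0,0.02,0,0,0,0.085,0,0,0.02,0,0,0,0.085,0,0,0,0,0,0,0.05,0,0,0,0,0,0,0.045,0,0,0,0,0,0,0.04,0,0,0,0,0,0,0.04,0,0,0,0,0,0,0.04,0,0,0,0,0,0,0.04]' | python3 inch.py 40; echo '[0,0,0,0,0,0,0.04,0,0,0,0,0,0,0.04,0,0,-0.015,0,0,0,0.04,0,0,-0.02,0,0,0,0.04,0,0,-0.03,0,0,0,0.04,0,0,-0.03,0,0,0,0.04,0,0,-0.02,0,0,0,0.04,0,0,-0.01,0,0,0,0.04,0,0,0,0,0,0,0.04]' | python3 inch.py; python3 go.py .6092 .1905 .12 .2033
```

```text
time_s: 2.57
tcp_pos: [0.37, 0.281, 0.0098]
eef_rot: [-0.546, 3.091, 0.002]
force: [-3.7, 2.1, 7.8]
gripper_width: 0.0483
grip_force: 41.7
time_s: 3.32
tcp_pos: [0.3706, 0.2809, 0.1362]
eef_rot: [-0.545, 3.088, 0.002]
force: [0.1, 0.1, -1.5]
gripper_width: 0.049
grip_force: 42.0
t 3.32 tcp [0.3706 0.2809 0.1362] toolx yaw -2.792 q1 0.4 q6 -1.52 q5 1.046
tilt [ 0.005  0.002 -1.   ] rz 0.146 alt -2.995
after rot shift [-0.2155 -0.1367  0.0162] before [-0.1932 -0.1666  0.0173] w 0.049 grip 42.0 F [ 0.1  0.1 -1.5]
```

```bash
echo '[0,0,0,0,0,0.073,0.04,0,0,0,0,0,0.073,0.04,-0.0269,-0.0171,0,0,0,0,0.04,-0.0269,-0.0171,0,0,0,0,0.04,-0.0269,-0.0171,0,0,0,0,0.04,-0.0269,-0.0171,0,0,0,0,0.04,-0.0269,-0.0171,0,0,0,0,0.04,-0.0269,-0.0171,0,0,0,0,0.04,-0.0269,-0.0171,0,0,0,0,0.04,-0.0269,-0.0171,0,0,0,0,0.04,0,0,0,0,0,0,0.04,0,0,0,0,0,0,0.04]' | python3 inch.py; python3 go.py .6092 .1905 .055 .2033
python3 - <<'E'
from h import *
snap('scene','s1');snap('wrist','w2')
a=cv2.imread('pics/s1.png')[100:300,280:500];b=cv2.imread('pics/w2.png')
a=cv2.resize(a,None,fx=2,fy=2);b=b[:,60:420]
cv2.imwrite('pics/v1.png',np.hstack([a,b]))
E
```

```text
time_s: 4.32
tcp_pos: [0.6082, 0.1889, 0.1318]
eef_rot: [0.316, -3.124, 0.0]
force: [-0.1, 0.1, -2.0]
gripper_width: 0.0487
grip_force: 42.0
t 4.32 tcp [0.6082 0.1889 0.1318] toolx yaw -2.94 q1 0.12 q6 -1.65 q5 1.243
tilt [-0.002 -0.    -1.   ] rz -0.002 alt 3.14
after rot shift [-0.0013  0.0014  0.0768] before [-0.0014  0.0014  0.0768] w 0.0487 grip 42.0 F [-0.1  0.1 -2. ]
```

View pics/v1.png

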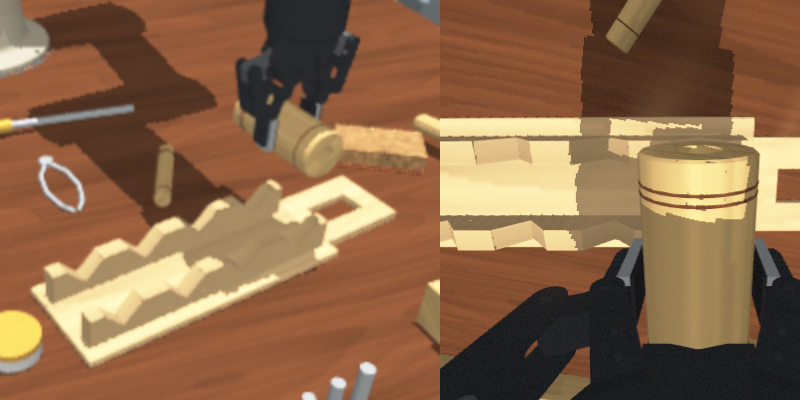

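```bash
cat > rk.py <<'E'
from fit import *
x,y,a=.6316,.0818,.2033
def rw(p,z): c,s=np.cos(a),np.sin(a); return [x+c*p[0]-s*p[1],y+s*p[0]+c*p[1],z]
if __name__=='__main__':
    print(px2w('w2',375,118,.01),rw((-.06,.158),0)); print(px2w('w2',62,118,.01),'on edge: local x',(np.array(px2w('w2',62,118,.01))[:2]-[x,y])@[np.cos(a),np.sin(a)])
    im=cv2.imread('pics/w2.png'); sc=cv2.imread('pics/scene0.png'); sd=cv2.imread('pics/side0.png')
    L=[]
    for k in range(4):
        yc=-.111+.074*k
        for xs in(-1,1):
            for xe in(.027,.045):
                L.append(np.array([rw((xs*xe,yc-.022),.044),rw((xs*xe,yc),.022),rw((xs*xe,yc+.022),.044)]))
    L.append(np.array([rw(p,.01) for p in((-.06,-.158),(.06,-.158),(.06,.158),(-.06,.158),(-.06,-.158))]))
    for f,i in(('w2',im),('scene0',sc),('side0',sd)):
        i[:]=i; 
    out=[]
    for f,i,(x0,x1,y0,y1) in(('scene0',sc,(290,490,180,290)),('side0',sd,(290,410,130,240)),('w2',im,(0,400,90,260))):
        F=4 if f!='w2' else 2
        i=cv2.resize(i,None,fx=F,fy=F,interpolation=cv2.INTER_CUBIC)
        for l in L: cv2.polylines(i,[np.round((proj(f,l)+.5)*F-.5).astype(int)],False,(0,0,255),1)
        out.append(i[y0*F:y1*F,x0*F:x1*F])
    cv2.imwrite('pics/r1.png',cv2.resize(np.vstack([out[0],out[2]]),None,fx=.75,fy=.75,interpolation=cv2.INTER_AREA)); cv2.imwrite('pics/r2.png',out[1])
E
python3 rk.py
```

```text
[0.53829626 0.22385115 0.01      ] [np.float64(0.5409350728383151), np.float64(0.2244319423648376), 0]
[ 0.59040611 -0.03194189  0.01      ] on edge: local x -0.06331029757059478
```

View pics/r1.png

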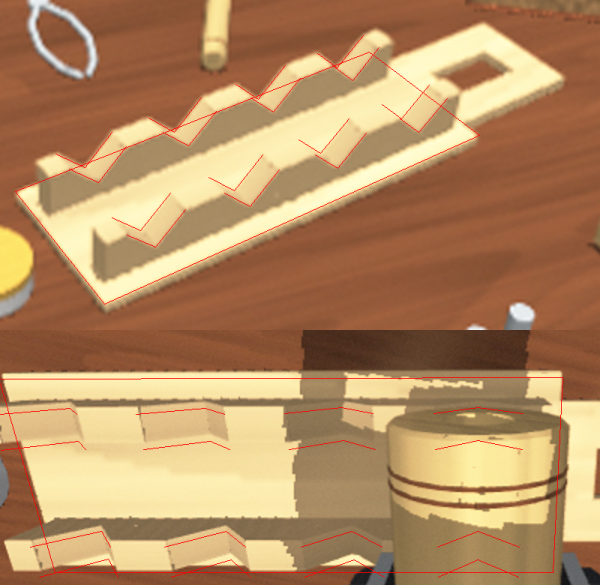

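```bash
echo '[0,0.0014,0.015,0,0,0,0.04,0,0,0.02,0,0,0,0.04,0,0,0.02,0,0,0,0.04,0,0,0.01,0,0,0,0.04,0,0,0.006,0,0,0,0.04,0,0,0.005,0,0,0,0.04,0,0,0.004,0,0,0,0.04,0,0,0.003,0,0,0,0.04,0,0,0,0,0,0,0.04,0,0,0,0,0,0,0.04,0,0,0,0,0,0,0.04]' | python3 inch.py; python3 go.py .6077 .1902 .0418 .2033
```

```text
time_s: 5.33
tcp_pos: [0.6078, 0.1911, 0.0508]
eef_rot: [-0.319, 3.125, 0.0]
force: [-0.5, 0.3, -2.0]
gripper_width: 0.0488
grip_force: 42.0
t 5.33 tcp [0.6078 0.1911 0.0508] toolx yaw -2.938 q1 0.12 q6 -1.65 q5 1.081
tilt [ 0.001  0.    -1.   ] rz -0.0 alt 3.141
after rot shift [ 0.0003 -0.0009  0.009 ] before [ 0.0003 -0.0009  0.009 ] w 0.0488 grip 42.0 F [-0.5  0.3 -2. ]
```

```bash
echo '[0,-0.0009,0.002,0,0,0,0.04,0,0,0.002,0,0,0,0.04,0,0,0.002,0,0,0,0.04,0,0,0.001,0,0,0,0.04,0,0,0.001,0,0,0,0.04,0,0,0,0,0,0,0.04,0,0,0,0,0,0,0.04,0,0,0,0,0,0,0.04]' | python3 inch.py; python3 go.py .6077 .1902 .0418 .2033
```

```text
time_s: 6.0
tcp_pos: [0.6078, 0.1903, 0.0423]
eef_rot: [-0.319, 3.125, 0.0]
force: [-0.3, 0.4, -0.9]
gripper_width: 0.049
grip_force: 42.2
t 6.0 tcp [0.6078 0.1903 0.0423] toolx yaw -2.938 q1 0.12 q6 -1.65 q5 1.065
tilt [ 0.  0. -1.] rz -0.0 alt 3.142
after rot shift [ 0.0001 -0.0001  0.0005] before [ 0.0001 -0.0001  0.0005] w 0.049 grip 42.2 F [-0.3  0.4 -0.9]
```

```bash
echo '[0,0,0.0008,0,0,0,0.04,0,0,0,0,0,0,0.04,0,0,0,0,0,0,0.052,0,0,0,0,0,0,0.056,0,0,0,0,0,0,0.06,0,0,0,0,0,0,0.062,0,0,0,0,0,0,0.062,0,0,0,0,0,0,0.062,0,0,-0.01,0,0,0,0.062,0,0,-0.02,0,0,0,0.062,0,0,-0.03,0,0,0,0.062,0,0,-0.03,0,0,0,0.062]' | python3 inch.py; echo '[0,0,-0.015,0,0,0,0.062,0,0,0,0,0,0,0.085,0,0,0,0,0,0,0.085]' | python3 inch.py; python3 go.py .4567 .1285 .12 -.462
python3 - <<'E'
from fit import *
snap('wrist','w3');snap('scene','s3');snap('side','d3')
M={f:mask(f) for f in('w3','s3','d3')}
for fs in(['w3'],['s3','d3']):
    r=fit([.6077,.19,.2],.05,fs,M,.057);print(r.x,r.fun)
cv2.imwrite('pics/v3.png',np.hstack([cv2.imread('pics/w3.png')[:,60:440],cv2.resize(cv2.imread('pics/s3.png')[150:290,290:490],None,fx=2,fy=2*400/280)]))
E
```

```text
time_s: 7.0
tcp_pos: [0.6074, 0.1902, 0.1329]
eef_rot: [0.319, -3.124, 0.0]
force: [0.8, -0.4, -0.0]
gripper_width: 0.0621
grip_force: 0.0
time_s: 7.25
tcp_pos: [0.608, 0.1903, 0.1475]
eef_rot: [-0.319, 3.124, 0.0]
force: [0.0, -0.2, -1.5]
gripper_width: 0.0831
grip_force: 0.0
t 7.25 tcp [0.608  0.1903 0.1475] toolx yaw -2.938 q1 0.12 q6 -1.65 q5 1.271
tilt [ 0.002  0.    -1.   ] rz 0.665 alt -2.476
after rot shift [ 0.1079 -0.1227  0.0275] before [ 0.1607 -0.03    0.0272] w 0.0831 grip 0.0 F [ 0.  -0.2 -1.5]
[ 0.60017713  0.20886941 -0.19205715] 0.3174956871765382
[0.60511811 0.18992948 0.15376097] 0.3697454481416972
```

View pics/v3.png

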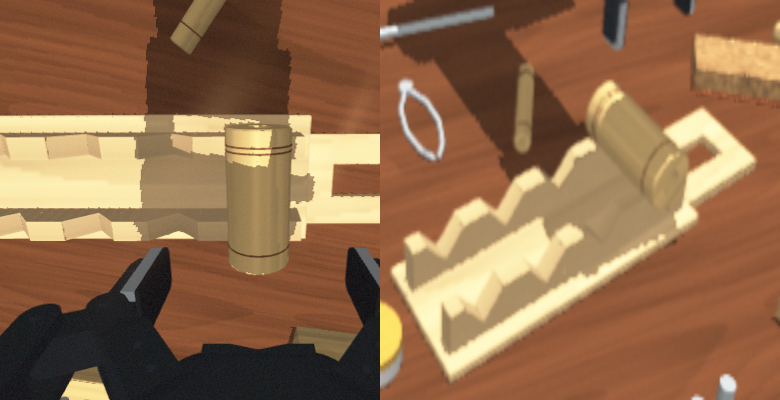

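```bash
echo '[0,0,0,0,0,0.111,0.085,0,0,0,0,0,0.111,0.085,0,0,0,0,0,0.111,0.085,0,0,0,0,0,0.111,0.085,0,0,0,0,0,0.111,0.085,0,0,0,0,0,0.111,0.085,0.0216,-0.0245,0.005,0,0,0,0.085,0.0216,-0.0245,0.005,0,0,0,0.085,0.0216,-0.0245,0.005,0,0,0,0.085,0.0216,-0.0245,0.005,0,0,0,0.085,0.0216,-0.0245,0.007,0,0,0,0.085,0,0,0,0,0,0,0.085]' | python3 inch.py; echo '[0,0,0,0,0,0,0.06,0,0,0,0,0,0,0.06]' | python3 inch.py;python3 - <<'E'
from fit import *
snap('wrist','w4')
M={'w4':mask('w4')}
r=fit([.457,.1285,-.462],.02,['w4'],M);print(r.x,r.fun)
E
python3 go.py .4567 .1285 .005 -.462; cp pics/w4.png pics/w4v.png
```

```text
time_s: 8.4
tcp_pos: [0.4497, 0.1278, 0.1166]
eef_rot: [-0.719, -3.048, 0.004]
force: [-0.3, 0.1, 0.5]
gripper_width: 0.0851
grip_force: 0.0
time_s: 8.57
tcp_pos: [0.4571, 0.1288, 0.1195]
eef_rot: [0.721, 3.057, 0.0]
force: [0.1, 0.2, -0.2]
gripper_width: 0.0635
grip_force: 0.0
[ 0.45704493  0.12743695 -0.46269266] 0.05517241379310345
t 8.62 tcp [0.4574 0.1289 0.1196] toolx yaw 2.679 q1 0.03 q6 -1.08 q5 1.018
tilt [ 0.001  0.    -1.   ] rz -0.001 alt 3.141
after rot shift [ 0.0005 -0.0007  0.1146] before [ 0.0006 -0.0008  0.1146] w 0.0599 grip 0.0 F [ 0.5 -0.8 -0.5]
```

View pics/w4v.png

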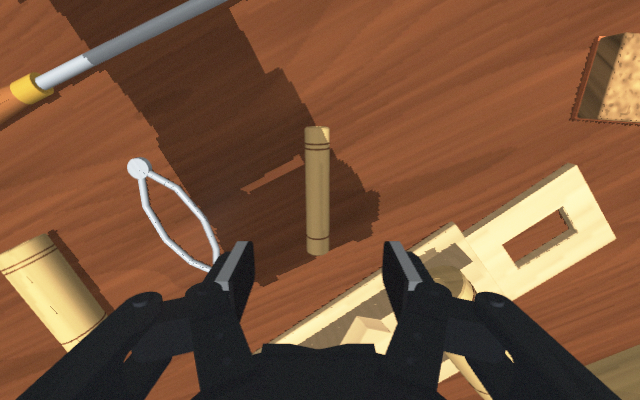

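```bash
echo '[0.0003,-0.001,0.014,0,0,0,0.05,0,0,0.03,0,0,0,0.05,0,0,0.03,0,0,0,0.05,0,0,0.02,0,0,0,0.05,0,0,0.013,0,0,0,0.05,0,0,0.0075,0,0,0,0.05,0,0,0,0,0,0,0.05,0,0,0,0,0,0,0.04,0,0,0,0,0,0,0.03,0,0,0,0,0,0,0.01,0,0,0,0,0,0,0.01,0,0,0,0,0,0,0.01]' | python3 inch.py 40; echo '[0,0,0,0,0,0,0.01,0,0,0,0,0,0,0.01]' | python3 inch.py; python3 go.py .4567 .1285 .005 -.462
```

```text
time_s: 9.62
tcp_pos: [0.4565, 0.1281, 0.006]
eef_rot: [0.72, 3.056, 0.001]
force: [-1.0, -0.6, 6.0]
gripper_width: 0.0185
grip_force: 39.2
time_s: 9.78
tcp_pos: [0.4565, 0.1281, 0.006]
eef_rot: [0.72, 3.056, 0.001]
force: [-0.8, 0.4, 6.7]
gripper_width: 0.0183
grip_force: 39.2
t 9.78 tcp [0.4565 0.1281 0.006 ] toolx yaw 2.679 q1 0.03 q6 -1.08 q5 0.738
tilt [ 0.002  0.    -1.   ] rz -0.001 alt 3.141
after rot shift [-0.      0.0004  0.001 ] before [-0.      0.0004  0.001 ] w 0.0183 grip 39.2 F [-0.8  0.4  6.7]
```

```bash
echo '[0,0,-0.01,0,0,0,0.01,0,0,-0.02,0,0,0,0.01,0,0,-0.03,0,0,0,0.01,0,0,-0.03,0,0,0,0.01,0,0,-0.02,0,0,0,0.01,0,0,-0.01,0,0,-0.111,0.01,0,0,0,0,0,-0.111,0.01,0,0,0,0,0,-0.111,0.01,0,0,0,0,0,-0.111,0.01,0,0,0,0,0,-0.111,0.01,0,0,0,0,0,-0.111,0.01,0,0,0,0,0,0,0.01]' | python3 inch.py; python3 go.py .6525 -.0272 .12 .2033
```

```text
time_s: 10.78
tcp_pos: [0.4557, 0.1281, 0.1258]
eef_rot: [-0.325, 3.124, -0.0]
force: [-0.8, -0.4, -0.7]
gripper_width: 0.0183
grip_force: 39.2
t 10.78 tcp [0.4557 0.1281 0.1258] toolx yaw -2.934 q1 0.03 q6 -1.75 q5 1.032
tilt [ 0.001  0.    -1.   ] rz 0.004 alt -3.138
after rot shift [-0.1614 -0.1918  0.0058] before [-0.1606 -0.1924  0.006 ] w 0.0183 grip 39.2 F [-0.8 -0.4 -0.7]
```

```bash
echo '[-0.0201,-0.024,0,0,0,0.004,0.01,-0.0201,-0.024,0,0,0,0,0.01,-0.0201,-0.024,0,0,0,0,0.01,-0.0201,-0.024,0,0,0,0,0.01,-0.0201,-0.024,0,0,0,0,0.01,-0.0201,-0.024,0,0,0,0,0.01,-0.0201,-0.024,0,0,0,0,0.01,-0.0201,-0.024,0,0,0,0,0.01,0,0,0,0,0,0,0.01,0,0,0,0,0,0,0.01]' | python3 inch.py; python3 go.py .6525 -.0272 .05 .2033
python3 - <<'E'
from fit import *
snap('wrist','w5');snap('side','d5')
cv2.imwrite('pics/v5.png',np.hstack([cv2.imread('pics/w5.png')[:,150:550],cv2.resize(cv2.imread('pics/d5.png')[110:260,280:430],(400,400))]))
E
```

```text
time_s: 11.62
tcp_pos: [0.6517, -0.0291, 0.1248]
eef_rot: [0.306, -3.126, -0.0]
force: [-0.4, 0.2, 0.6]
gripper_width: 0.0185
grip_force: 39.3
t 11.62 tcp [ 0.6517 -0.0291  0.1248] toolx yaw -2.947 q1 -0.22 q6 -1.99 q5 1.252
tilt [-0.  0. -1.] rz -0.008 alt 3.133
after rot shift [-0.0012  0.0017  0.0748] before [-0.0012  0.0016  0.0748] w 0.0185 grip 39.3 F [-0.4  0.2  0.6]
```

View pics/v5.png

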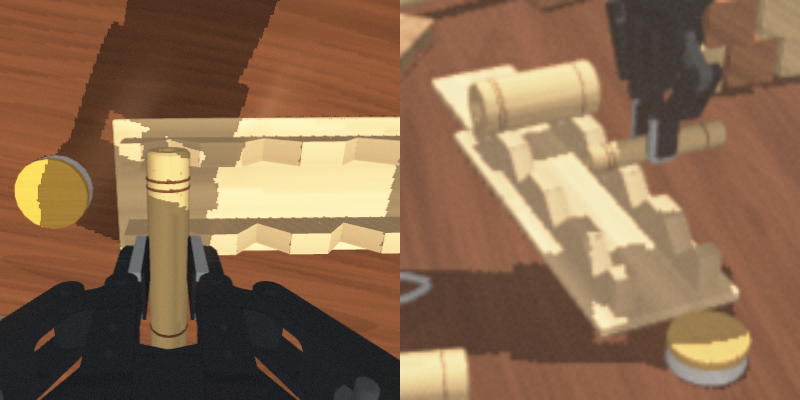

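```bash
echo '[-0.0006,0.0014,0.015,0,0,-0.006,0.01,0,0,0.03,0,0,0,0.01,0,0,0.02,0,0,0,0.01,0,0,0.01,0,0,0,0.01,0,0,0.005,0,0,0,0.01,0,0,0.003,0,0,0,0.01,0,0,0.002,0,0,0,0.01,0,0,0,0,0,0,0.01,0,0,0,0,0,0,0.01,0,0,0,0,0,0,0.01]' | python3 inch.py; python3 go.py .6525 -.0272 .032 .2033
```

```text
time_s: 12.55
tcp_pos: [0.6521, -0.0268, 0.0409]
eef_rot: [-0.321, 3.124, -0.001]
force: [1.3, -0.2, -0.3]
gripper_width: 0.0182
grip_force: 39.3
t 12.55 tcp [ 0.6521 -0.0268  0.0409] toolx yaw -2.937 q1 -0.22 q6 -2.0 q5 1.089
tilt [ 0.001 -0.    -1.   ] rz 0.002 alt -3.14
after rot shift [-0.0003 -0.0005  0.0089] before [-0.0003 -0.0005  0.0089] w 0.0182 grip 39.3 F [ 1.3 -0.2 -0.3]
```

```bash
echo '[0,-0.0005,0.002,0,0,0,0.01,0,0,0.002,0,0,0,0.01,0,0,0.0015,0,0,0,0.01,0,0,0.001,0,0,0,0.01,0,0,0.001,0,0,0,0.01,0,0,0,0,0,0,0.01,0,0,0,0,0,0,0.01]' | python3 inch.py; echo '[0,0,0.001,0,0,0,0.01,0,0,0,0,0,0,0.01,0,0,0,0,0,0,0.01]' | python3 inch.py
```

```text
time_s: 13.13
tcp_pos: [0.6518, -0.0273, 0.0325]
eef_rot: [-0.322, 3.125, -0.0]
force: [0.4, -1.4, 0.3]
gripper_width: 0.018
grip_force: 39.3
time_s: 13.38
tcp_pos: [0.652, -0.0273, 0.0322]
eef_rot: [-0.321, 3.125, -0.0]
force: [-2.3, -0.5, 4.9]
gripper_width: 0.0187
grip_force: 39.7
```

```bash
echo '[0,0,0,0,0,0,0.024,0,0,0,0,0,0,0.03,0,0,0,0,0,0,0.036,0,0,0,0,0,0,0.04,0,0,0,0,0,0,0.04,0,0,-0.01,0,0,0,0.04,0,0,-0.02,0,0,0,0.04,0,0,-0.03,0,0,0,0.04,0,0,-0.03,0,0,0,0.07,0,0,-0.01,0,0,0,0.075,0,0,0,0,0,0,0.075,0,0,0,0,0,0,0.075]' | python3 inch.py; python3 go.py .4365 -.1267 .12 -.0614;python3 - <<'E'
from fit import *
snap('wrist','w6');snap('scene','s6')
cv2.imwrite('pics/v6.png',np.hstack([cv2.imread('pics/w6.png')[:,150:550],cv2.resize(cv2.imread('pics/s6.png')[160:290,280:410],(400,400))]))
E
```

```text
time_s: 14.38
tcp_pos: [0.6517, -0.0272, 0.1313]
eef_rot: [0.322, -3.125, 0.0]
force: [-0.1, 0.9, -0.8]
gripper_width: 0.075
grip_force: 0.0
t 14.38 tcp [ 0.6517 -0.0272  0.1313] toolx yaw -2.936 q1 -0.22 q6 -2.0 q5 1.264
tilt [-0. -0. -1.] rz 0.267 alt -2.875
after rot shift [ 0.2086 -0.1125  0.0113] before [ 0.2309 -0.0536  0.0113] w 0.075 grip 0.0 F [-0.1  0.9 -0.8]
```

View pics/v6.png

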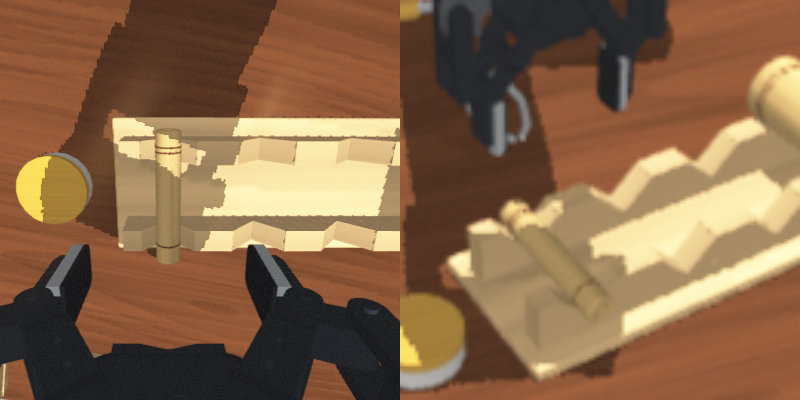

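```bash
python3 - <<'E'
from rk import *
for n,u,v,z in(('far end',318,129,.046),('near end',318,263,.034),('board far',300,118,.01),('board near',420,251,.01)):
    p=px2w('w6',u,v,z); print(n,p,'local x',(p[:2]-[x,y])@[np.cos(a),np.sin(a)])
for n,u,v,z in(('far end',284+15,125,.082),('near',258+60,272,.045),('board far',250+60,115,.01),('board near',300+60,241,.01)):
    p=px2w('w3',u-(0 if n!='far end' else -20),v,z); print(n,'local x',(p[:2]-[x,y])@[np.cos(a),np.sin(a)])
E
echo '[0,0,0,0,0,0.089,0.075,0,0,0,0,0,0.089,0.075,0,0,0,0,0,0.089,0.075,0.0261,-0.0141,0,0,0,0,0.075,0.0261,-0.0141,0,0,0,0,0.075,0.0261,-0.0141,0,0,0,0,0.075,0.0261,-0.0141,0,0,0,0,0.075,0.0261,-0.0141,0,0,0,0,0.075,0.0261,-0.0141,0,0,0,0,0.075,0.0261,-0.0141,0,0,0,0,0.075,0.0261,-0.0141,0.01,0,0,0,0.075,0,0,0,0,0,0,0.075]' | python3 inch.py; echo '[0,0,0,0,0,0,0.075,0,0,0,0,0,0,0.075]' | python3 inch.py
python3 - <<'E'
from fit import *
snap('wrist','w7')
M={'w7':mask('w7')}
r=fit([.4365,-.1267,-.0614],.04,['w7'],M);print(r.x,r.fun)
E
python3 go.py .4365 -.1267 .007 -.0614
```

```text
far end [ 0.59780186 -0.03830253  0.046     ] local x -0.057351089223140084
near end [ 0.71091615 -0.0147797   0.034     ] local x 0.058183000024878403
board far [ 0.59538773 -0.05400231  0.01      ] local x -0.06288532551829921
board near [0.69236737 0.07976394 0.01      ] local x 0.05910482170024597
far end local x -0.06059786826818069
near local x 0.07156049847398403
board far local x -0.06316662944629683
board near local x 0.05806459601944733
time_s: 15.48
tcp_pos: [0.4319, -0.1271, 0.119]
eef_rot: [-0.1, -3.134, -0.004]
force: [-1.1, 0.3, -0.8]
gripper_width: 0.0752
grip_force: 0.0
time_s: 15.65
tcp_pos: [0.4367, -0.1268, 0.1211]
eef_rot: [-0.097, -3.14, -0.001]
force: [-0.5, 0.2, -0.2]
gripper_width: 0.075
grip_force: 0.0
[ 0.43549324 -0.12821375 -0.05356442] 0.05356886399540428
t 15.7 tcp [ 0.437  -0.1267  0.1213] toolx yaw 3.08 q1 -0.54 q6 -2.05 q5 1.007
tilt [-0.  0. -1.] rz -0.0 alt 3.142
after rot shift [ 0.0005 -0.      0.1143] before [ 0.0005 -0.      0.1143] w 0.0751 grip 0.0 F [-0.3 -0.6  0.6]
```

```bash
echo '[0.0008,-0.0008,0.014,0,0,-0.004,0.07,0,0,0.03,0,0,0,0.07,0,0,0.03,0,0,0,0.07,0,0,0.02,0,0,0,0.07,0,0,0.013,0,0,0,0.07,0,0,0.007,0,0,0,0.07,0,0,0,0,0,0,0.06,0,0,0,0,0,0,0.05,0,0,0,0,0,0,0.03,0,0,0,0,0,0,0.03,0,0,0,0,0,0,0.03,0,0,0,0,0,0,0.03]' | python3 inch.py 40; echo '[0,0,0,0,0,0,0.03,0,0,0,0,0,0,0.03]' | python3 inch.py; echo '[0,0,-0.01,0,0,0,0.03,0,0,-0.02,0,0,0,0.03,0,0,-0.03,0,0,0,0.03,0,0,-0.03,0,0,0,0.03,0,0,-0.02,0,0,0,0.03,0,0,-0.02,0,0,-0.087,0.03,0,0,0,0,0,-0.087,0.03,0,0,0,0,0,-0.087,0.03,0,0,0,0,0,0,0.03]' | python3 inch.py; python3 go.py .6226 .1177 .125 .2033
```

```text
time_s: 16.7
tcp_pos: [0.4364, -0.1278, 0.0085]
eef_rot: [0.091, 3.138, -0.001]
force: [0.0, 2.4, 6.3]
gripper_width: 0.0386
grip_force: 40.5
time_s: 16.87
tcp_pos: [0.4364, -0.1279, 0.0085]
eef_rot: [0.091, 3.138, -0.001]
force: [1.0, 2.2, 7.4]
gripper_width: 0.0387
grip_force: 40.5
time_s: 17.62
tcp_pos: [0.4355, -0.1277, 0.1385]
eef_rot: [-0.323, 3.124, -0.001]
force: [0.1, 0.1, -1.6]
gripper_width: 0.039
grip_force: 40.5
t 17.62 tcp [ 0.4355 -0.1277  0.1385] toolx yaw -2.935 q1 -0.54 q6 -2.32 q5 1.049
tilt [ 0.001 -0.001 -1.   ] rz 0.003 alt -3.139
after rot shift [-0.2328  0.2026  0.0135] before [-0.2333  0.2019  0.0134] w 0.039 grip 40.5 F [ 0.1  0.1 -1.6]
```

```bash
echo '[-0.0233,0.0202,0,0,0,0,0.03,-0.0233,0.0202,0,0,0,0,0.03,-0.0233,0.0202,0,0,0,0,0.03,-0.0233,0.0202,0,0,0,0,0.03,-0.0233,0.0202,0,0,0,0,0.03,-0.0233,0.0202,0,0,0,0,0.03,-0.0233,0.0202,0,0,0,0,0.03,-0.0233,0.0202,0,0,0,0,0.03,-0.0233,0.0202,0.004,0,0,0,0.03,-0.0233,0.0202,0.004,0,0,0,0.03,0,0,0,0,0,0,0.03,0,0,0,0,0,0,0.03]' | python3 inch.py;  python3 go.py .6226 .1177 .0385 .2033
```

```text
time_s: 18.62
tcp_pos: [0.6229, 0.1182, 0.1288]
eef_rot: [0.318, -3.124, 0.0]
force: [-0.2, 0.5, -1.0]
gripper_width: 0.039
grip_force: 40.5
t 18.62 tcp [0.6229 0.1182 0.1288] toolx yaw -2.939 q1 0.0 q6 -1.77 q5 1.232
tilt [-0.001 -0.    -1.   ] rz -0.001 alt 3.141
after rot shift [ 0.0004 -0.0004  0.0903] before [ 0.0002 -0.0004  0.0903] w 0.039 grip 40.5 F [-0.2  0.5 -1. ]
```

```bash
echo '[0,0,0.015,0,0,0,0.03,0,0,0.03,0,0,0,0.03,0,0,0.02,0,0,0,0.03,0,0,0.01,0,0,0,0.03,0,0,0.005,0,0,0,0.03,0,0,0.003,0,0,0,0.03,0,0,0.002,0,0,0,0.03,0,0,0,0,0,0,0.03,0,0,0,0,0,0,0.03,0,0,0,0,0,0,0.03]' | python3 inch.py; python3 go.py .6226 .1177 .0385 .2033
```

```text
time_s: 19.45
tcp_pos: [0.6234, 0.1172, 0.0453]
eef_rot: [-0.318, 3.124, -0.0]
force: [-0.7, -0.5, -0.5]
gripper_width: 0.0387
grip_force: 40.6
t 19.45 tcp [0.6234 0.1172 0.0453] toolx yaw -2.938 q1 0.0 q6 -1.77 q5 1.065
tilt [ 0.001 -0.    -1.   ] rz -0.0 alt 3.141
after rot shift [0.0007 0.0007 0.0068] before [0.0007 0.0007 0.0068] w 0.0387 grip 40.6 F [-0.7 -0.5 -0.5]
```

```bash
echo '[0.0007,0.0005,0.002,0,0,0,0.03,0,0,0.002,0,0,0,0.03,0,0,0.001,0,0,0,0.03,0,0,0.001,0,0,0,0.03,0,0,0,0,0,0,0.03,0,0,0,0,0,0,0.03]' | python3 inch.py; echo '[0,0,0.001,0,0,0,0.03,0,0,0,0,0,0,0.03,0,0,0,0,0,0,0.03]' | python3 inch.py
```

```text
time_s: 19.95
tcp_pos: [0.6222, 0.1177, 0.0388]
eef_rot: [0.319, -3.125, -0.0]
force: [-3.0, 0.6, 4.4]
gripper_width: 0.0387
grip_force: 41.1
time_s: 20.2
tcp_pos: [0.6222, 0.1177, 0.0387]
eef_rot: [-0.319, 3.125, -0.0]
force: [-6.5, -0.2, 11.8]
gripper_width: 0.0383
grip_force: 41.9
```

Seated with 11.8 N contact; release, rise, and head to tube 3.

```bash
echo '[0,0,-0.001,0,0,0,0.038,0,0,0,0,0,0,0.044,0,0,0,0,0,0,0.048,0,0,0,0,0,0,0.05,0,0,0,0,0,0,0.05,0,0,-0.01,0,0,0,0.05,0,0,-0.02,0,0,0,0.05,0,0,-0.03,0,0,0,0.05,0,0,-0.03,0,0,0,0.06,0,0,-0.01,0,0,0,0.065,0,0,0,0,0,0,0.065,0,0,0,0,0,0,0.065]' | python3 inch.py; python3 go.py .3717 -.2989 .125 -.3635;python3 - <<'E'
from fit import *
snap('wrist','w8');snap('scene','s8')
cv2.imwrite('pics/v8.png',np.hstack([cv2.imread('pics/w8.png')[:,100:500],cv2.resize(cv2.imread('pics/s8.png')[140:290,290:440],(400,400))]))
E
```

```text
time_s: 21.2
tcp_pos: [0.6221, 0.1175, 0.1383]
eef_rot: [0.319, -3.125, 0.0]
force: [-0.2, -0.0, -1.0]
gripper_width: 0.0651
grip_force: 0.0
t 21.2 tcp [0.6221 0.1175 0.1383] toolx yaw -2.938 q1 0.0 q6 -1.77 q5 1.248
tilt [-0. -0. -1.] rz 0.567 alt -2.575
after rot shift [ 0.086  -0.4782  0.0133] before [ 0.3293 -0.3573  0.0133] w 0.0651 grip 0.0 F [-0.2 -0.  -1. ]
```

View pics/v8.png

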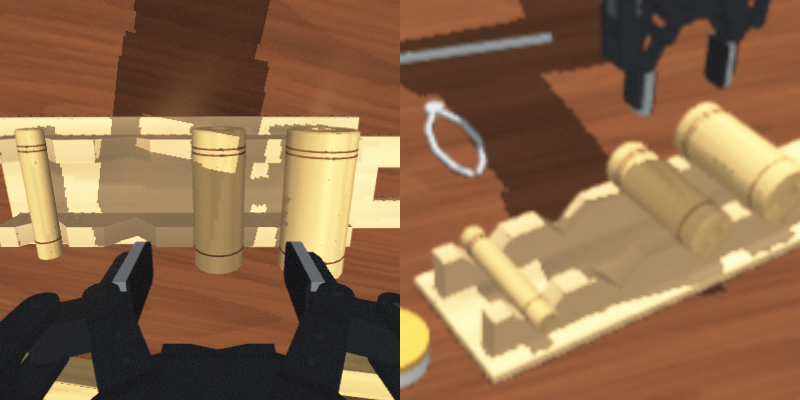

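```bash
echo '[0,0,0,0,0,0.1134,0.065,0,0,0,0,0,0.1134,0.065,0,0,0,0,0,0.1134,0.065,0,0,0,0,0,0.1134,0.065,0,0,0,0,0,0.1134,0.065,0.00573,-0.0319,0,0,0,0,0.065,0.00573,-0.0319,0,0,0,0,0.065,0.00573,-0.0319,0,0,0,0,0.065,0.00573,-0.0319,0,0,0,0,0.065,0.00573,-0.0319,0,0,0,0,0.065,0.00573,-0.0319,0,0,0,0,0.065,0.00573,-0.0319,0,0,0,0,0.065]' | python3 inch.py; echo '[0.00573,-0.0319,0,0,0,0,0.065,0.00573,-0.0319,0,0,0,0,0.065,0.00573,-0.0319,0,0,0,0,0.065,0.00573,-0.0319,0,0,0,0,0.065,0.00573,-0.0319,0,0,0,0,0.065,0.00573,-0.0319,0,0,0,0,0.065,0.00573,-0.0319,0,0,0,0,0.065,0.00573,-0.0319,0.012,0,0,0,0.065,0,0,0,0,0,0,0.065,0,0,0,0,0,0,0.065,0,0,0,0,0,0,0.065]' | python3 inch.py
python3 - <<'E'
from fit import *
snap('wrist','w9')
M={'w9':mask('w9')}
r=fit([.3717,-.2989,-.3635],.03,['w9'],M);print(r.x,r.fun)
E
python3 go.py .3717 -.2989 .006 -.3635
```

```text
time_s: 22.3
tcp_pos: [0.5037, -0.0777, 0.1372]
eef_rot: [-0.568, -3.087, -0.001]
force: [0.6, 0.5, 0.1]
gripper_width: 0.0649
grip_force: 0.0
time_s: 23.22
tcp_pos: [0.3716, -0.2983, 0.1258]
eef_rot: [-0.568, -3.089, -0.002]
force: [0.0, 0.8, 0.7]
gripper_width: 0.0653
grip_force: 0.0
[ 0.33731432 -0.31675242  0.3224212 ] 0.5383004711219682
t 23.27 tcp [ 0.3719 -0.2982  0.1261] toolx yaw 2.779 q1 -0.92 q6 -2.13 q5 1.038
tilt [-0.001  0.001 -1.   ] rz 0.001 alt -3.141
after rot shift [-0.     -0.0008  0.1201] before [-0.0002 -0.0009  0.1201] w 0.0652 grip 0.0 F [ 0.1 -0.4 -0.3]
```

Run:
```python
from fit import *
for thr in(125,140,155):
    M={'w9':mask('w9',thr)}
    r=fit([.3717,-.2989,-.3635],.03,['w9'],M);print(thr,r.x,r.fun,cost([.3717,-.2989,-.3635],.03,['w9'],M))
im=cv2.imread('pics/w9.png')
pc=proj('w9',[[.3717,-.2989,.03]])[0];print(pc)
n,l,st,c=cv2.connectedComponentsWithStats(mask('w9',140))
for i in range(1,n):
    if st[i,4]>300: print(st[i],c[i])
```

```text
125 [ 0.36924049 -0.29976187 -0.36432641] 0.05070656691604325 0.1438478303942936
140 [ 0.36940027 -0.29939638 -0.36635642] 0.0763946711074105 0.15665535821193377
155 [ 0.36940852 -0.29953378 -0.38187961] 0.11378876781223801 0.1692993114621304
[317.85495965 197.6045579 ]
[298 123  37  19 670] [316.00746269 132.01044776]
[ 298  147   37  109 3632] [315.98678414 199.33204846]
[211 241  35  51 634] [227.51577287 265.84858044]
[391 241  35  51 641] [408.54134165 265.81591264]
[   0  289  130  111 4056] [ 57.50641026 342.70167653]
[ 589  292   51  104 3272] [621.26344743 340.13477995]
[237 314  25  42 618] [249.88349515 334.72653722]
[174 352  25  48 847] [186.05785124 378.75560803]
```

```bash
echo '[0.001,-0.0016,0.015,0,0,0,0.06,0,0,0.03,0,0,0,0.06,0,0,0.03,0,0,0,0.06,0,0,0.025,0,0,0,0.06,0,0,0.013,0,0,0,0.06,0,0,0.0075,0,0,0,0.06,0,0,0,0,0,0,0.05,0,0,0,0,0,0,0.04,0,0,0,0,0,0,0.02,0,0,0,0,0,0,0.02,0,0,0,0,0,0,0.02,0,0,0,0,0,0,0.02]' | python3 inch.py 40; echo '[0,0,0,0,0,0,0.02,0,0,0,0,0,0,0.02]' | python3 inch.py; echo '[0,0,-0.01,0,0,0,0.02,0,0,-0.02,0,0,0,0.02,0,0,-0.03,0,0,0,0.02,0,0,-0.03,0,0,0,0.02,0,0,-0.03,0,0,0,0.02,0,0,-0.02,0,0,-0.1134,0.02,0,0,0,0,0,-0.1134,0.02,0,0,0,0,0,-0.1134,0.02,0,0,0,0,0,-0.1134,0.02,0,0,0,0,0,-0.1134,0.02,0,0,0,0,0,0,0.02]' | python3 inch.py; python3 go.py .6376 .0453 .14 .2033
```

```text
time_s: 24.27
tcp_pos: [0.3708, -0.3006, 0.0072]
eef_rot: [0.568, 3.088, -0.002]
force: [0.0, 2.0, 6.3]
gripper_width: 0.0287
grip_force: 39.7
time_s: 24.43
tcp_pos: [0.3708, -0.3006, 0.0072]
eef_rot: [0.568, 3.088, -0.002]
force: [0.7, 1.6, 7.9]
gripper_width: 0.0287
grip_force: 39.7
time_s: 25.35
tcp_pos: [0.3701, -0.3002, 0.1469]
eef_rot: [-0.325, 3.124, -0.001]
force: [-0.5, 0.4, -0.9]
gripper_width: 0.0288
grip_force: 39.7
t 25.35 tcp [ 0.3701 -0.3002  0.1469] toolx yaw -2.934 q1 -0.93 q6 -2.71 q5 1.087
tilt [ 0.    -0.001 -1.   ] rz 0.004 alt -3.138
after rot shift [-0.3317  0.2843  0.0069] before [-0.3328  0.2831  0.0067] w 0.0288 grip 39.7 F [-0.5  0.4 -0.9]
```

```bash
echo '[-0.0277,0.0237,0,0,0,0.004,0.02,-0.0277,0.0237,0,0,0,0,0.02,-0.0277,0.0237,0,0,0,0,0.02,-0.0277,0.0237,0,0,0,0,0.02,-0.0277,0.0237,0,0,0,0,0.02,-0.0277,0.0237,0,0,0,0,0.02,-0.0277,0.0237,0,0,0,0,0.02,-0.0277,0.0237,0,0,0,0,0.02,-0.0277,0.0237,0,0,0,0,0.02,-0.0277,0.0237,0,0,0,0,0.02,-0.0277,0.0237,0,0,0,0,0.02,-0.0277,0.0237,0,0,0,0,0.02]' | python3 inch.py; echo '[0,0,0,0,0,0,0.02,0,0,0,0,0,0,0.02,0,0,0,0,0,0,0.02]' | python3 inch.py; python3 go.py .6376 .0453 .0352 .2033
```

```text
time_s: 26.35
tcp_pos: [0.6403, 0.0461, 0.1467]
eef_rot: [-0.306, 3.126, -0.0]
force: [0.6, -0.8, -0.8]
gripper_width: 0.0286
grip_force: 39.7
time_s: 26.6
tcp_pos: [0.6392, 0.0441, 0.1462]
eef_rot: [0.309, -3.126, 0.0]
force: [0.0, 1.3, -0.9]
gripper_width: 0.0284
grip_force: 39.7
t 26.6 tcp [0.6392 0.0441 0.1462] toolx yaw -2.945 q1 -0.11 q6 -1.88 q5 1.277
tilt [-0. -0. -1.] rz -0.006 alt 3.135
after rot shift [0.0014 0.0015 0.111 ] before [0.0013 0.0015 0.111 ] w 0.0284 grip 39.7 F [ 0.   1.3 -0.9]
```

```bash
echo '[0.0013,0.0014,0.015,0,0,-0.006,0.02,0,0,0.03,0,0,0,0.02,0,0,0.03,0,0,0,0.02,0,0,0.015,0,0,0,0.02,0,0,0.008,0,0,0,0.02,0,0,0.004,0,0,0,0.02,0,0,0.002,0,0,0,0.02,0,0,0,0,0,0,0.02,0,0,0,0,0,0,0.02,0,0,0,0,0,0,0.02]' | python3 inch.py; python3 go.py .6376 .0453 .0352 .2033
```

```text
time_s: 27.43
tcp_pos: [0.6385, 0.0455, 0.0431]
eef_rot: [-0.321, 3.123, -0.001]
force: [-0.5, 0.3, 0.7]
gripper_width: 0.0286
grip_force: 39.7
t 27.43 tcp [0.6385 0.0455 0.0431] toolx yaw -2.937 q1 -0.11 q6 -1.89 q5 1.07
tilt [ 0.002 -0.    -1.   ] rz 0.002 alt -3.14
after rot shift [0.0009 0.     0.0079] before [0.001  0.     0.0079] w 0.0286 grip 39.7 F [-0.5  0.3  0.7]
```

```bash
echo '[0.0008,0,0.002,0,0,0,0.02,0,0,0.002,0,0,0,0.02,0,0,0.001,0,0,0,0.02,0,0,0.001,0,0,0,0.02,0,0,0.001,0,0,0,0.02,0,0,0,0,0,0,0.02,0,0,0,0,0,0,0.02,0,0,0,0,0,0,0.02]' | python3 inch.py
```

```text
time_s: 28.1
tcp_pos: [0.6374, 0.0453, 0.0354]
eef_rot: [-0.322, 3.125, -0.001]
force: [-2.7, -1.3, 5.8]
gripper_width: 0.0286
grip_force: 40.2
```

```bash
echo '[0,0,0,0,0,0,0.034,0,0,0,0,0,0,0.038,0,0,0,0,0,0,0.042,0,0,0,0,0,0,0.042,0,0,0,0,0,0,0.042,0,0,-0.01,0,0,0,0.042,0,0,-0.02,0,0,0,0.042,0,0,-0.03,0,0,0,0.042,0,0,-0.03,0,0,0,0.042,0,0,-0.02,0,0,0,0.042,0,0,0,0,0,0,0.042,0,0,0,0,0,0,0.042]' | python3 inch.py; echo '[0.03,0,-0.01,0,0,0,0.042,0.03,0,-0.01,0,0,0,0.042,0.03,0,-0.01,0,0,0,0.042,0.03,0,-0.01,0,0,0,0.042,0.03,0,-0.01,0,0,0,0.042,0.03,0,-0.01,0,0,0,0.042,0,0,0,0,0,0,0.042,0,0,0,0,0,0,0.042,0,0,0,0,0,0,0.042]' | python3 inch.py
cat > chk.py <<'E'
from rk import *
S=[snap(c,c+'F') for c in('scene','side','wrist')]
C=np.array([.6301,.0815])
# sub-pixel check: dark edges of each tube fitted on a saturation-free score: contrast along hull vs model seat pose
print('tin',end=' ')
for f in('sceneF','sideF'):
    d=cv2.absdiff(cv2.imread(f'pics/{f}.png'),cv2.imread('pics/'+f[:-1]+'0.png')).max(2); p=proj(f,[[.672,-.124,.022]])[0].astype(int); print('tin diff',d[p[1]-12:p[1]+12,p[0]-14:p[0]+14].mean(),end=' ')
print()
for k,D,z,yl in((1,.05,.0574,.111),(2,.04,.0503,.037),(3,.03,.0432,-.037),(4,.02,.0361,-.111)):
    c=C+np.array([-np.sin(a),np.cos(a)])*yl
    for f in('sceneF','sideF'):
        g=cv2.cvtColor(cv2.imread(f'pics/{f}.png'),cv2.COLOR_BGR2GRAY).astype(np.float32); g=cv2.GaussianBlur(g,(0,0),.8)
        G=np.hypot(cv2.Sobel(g,cv2.CV_32F,1,0),cv2.Sobel(g,cv2.CV_32F,0,1))
        def sc(q):
            h=cv2.convexHull(proj(f,tubepts(c[0]+q[0]*np.cos(a)-q[1]*np.sin(a),c[1]+q[0]*np.sin(a)+q[1]*np.cos(a),a+q[2],D,z+q[3])).astype(np.float32))[:,0]
            P=np.vstack([np.linspace(h[i-1],h[i],max(2,int(np.linalg.norm(h[i]-h[i-1])*2)),endpoint=False) for i in range(len(h))]).astype(np.float32)
            return cv2.remap(np.minimum(G,150),P[:,0].reshape(-1,1),P[:,1].reshape(-1,1),1).mean()
        best=max(((sc((i,j,t,0)),i,j,t) for i in np.arange(-.016,.017,.002) for j in np.arange(-.006,.007,.002) for t in(-.08,-.04,0,.04,.08)))
        print(k,f,'score',round(float(best[0]),1),'along',round(best[1],3),'across',round(best[2],3),'yaw',best[3],'nominal',round(float(sc((0,0,0,0))),1))
E
python3 chk.py; python3 go.py .4 0 .2 .2
```

```text
time_s: 29.1
tcp_pos: [0.6377, 0.0454, 0.1465]
eef_rot: [-0.322, 3.123, -0.001]
force: [-0.2, 0.8, -0.8]
gripper_width: 0.0424
grip_force: 0.0
time_s: 29.85
tcp_pos: [0.4612, 0.0087, 0.2044]
eef_rot: [0.321, -3.124, -0.001]
force: [-0.1, 0.3, -0.2]
gripper_width: 0.0422
grip_force: 0.0
tin tin diff 1.9151785714285714 tin diff 10.486607142857142 
1 sceneF score 108.9 along 0.006 across -0.002 yaw 0 nominal 100.7
1 sideF score 127.8 along 0.0 across 0.002 yaw 0 nominal 127.4
2 sceneF score 103.9 along 0.008 across -0.002 yaw 0 nominal 98.6
2 sideF score 123.4 along -0.002 across 0.002 yaw 0 nominal 118.6
3 sceneF score 98.1 along 0.008 across 0.006 yaw 0 nominal 84.2
3 sideF score 117.9 along -0.002 across 0.002 yaw 0 nominal 110.1
4 sceneF score 108.9 along 0.006 across 0.004 yaw 0 nominal 84.5
4 sideF score 113.8 along 0.0 across 0.004 yaw -0.04 nominal 101.7
t 30.0 tcp [0.4614 0.0089 0.2042] toolx yaw -2.936 q1 -0.24 q6 -2.01 q5 1.225
tilt [-0.001  0.    -1.   ] rz 0.006 alt -3.136
after rot shift [0.062  0.0035 0.0042] before [0.0619 0.0038 0.0043] w 0.0422 grip 0.0 F [-0.2  0.3  0. ]
```

```bash
python3 -c "
from station import bot
print(bot.finish_job())"
```

```text
the job is handed in; nothing more can be done
None
```

I set all four tubes into the cradles in order, thickest next to the handle, and handed the job in at about 30 s. Camera checks found each within about 8 mm of centre and the tin apparently unmoved, but no verdict was returned.

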